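# Free the jammed sample pots and seat the next one against the gamma probe

## Task

Two sample pots have jammed abreast at the narrow mouth of the pot feeder, and the black one has to be counted first. Nudge the yellow pot back into the hopper so that the black one slips into the lane, then push the feed slide by its knob until the black pot is past the spring plunger, press it firmly but gently against the face of the probe for a moment, and let go. The pots are thin-walled: push them gently, do not grip, lift or tip them, and leave the other things on the desk alone.

Things in the scene. Friction and masses are not known exactly. Their poses are not given: they have to be found in the camera images.
- feeder: Pot feeder fixed to the desk: base plate (top 6 mm above the desk), polished 6 mm thick guide rails 44 to 58 mm above the desk that guide the pots by their caps. Origin: on the desk under the lane's centre line at the throat; x = feed direction (hopper at -x, probe at +x), y towards the sloping rail, z up. Straight rail: inner face y = -26.5 mm, x -172 to +52. Lane 53 mm wide.
- throat_corner (a point): Throat corner of the feeder, at rail height: feeder x = 0, y = +26.5 mm. From here one rail runs to +x along the lane (to x = +52) and one slopes back and outward at 40 degrees to the hopper corner.
- hopper_corner (a point): Inner corner at rail height where the sloping rail ends: feeder x = -82, y = +95.5 mm. From here the hopper's outer rail runs back to the rear rail at x = -172 mm.
- black_pot: Loose sample pot, black body, white ribbed cap with a black sticker, about 0.14 kg; next to be counted. Origin: centre of its underside, z up. Body 46 mm across up to 38 mm, above it the cap, 50.5 mm across, up to 54 mm. It starts in line with the lane, about 88 mm behind the throat, pushed by the feed slide into the yellow pot. Seated, its axis is 25 mm before the probe's face.
- yellow_pot: Loose sample pot, yellow body, white ribbed cap with a yellow sticker, same sizes and origin. It blocks: its cap is wedged between the black pot's cap and the sloping rail, 52 mm behind the throat, 37 mm off the lane's centre line; the space in front of it is open. Pushed back along the sloping rail by 25 to 50 mm, against up to 8 N, it lets the black pot pass (if the finger is not in its way).
- probe: Gamma probe: metal cylinder, 50 mm in diameter, 120 mm long, clamped along the feeder's x axis at the lane's end, a little farther in or out each time. Origin: centre of its flat face, x away from the lane, 36 mm above the desk. The hard face is the lane's end stop: for a true count the pot is once pressed against it with at least 6 N (the spring gives 3), but its window bears no more than 15 N.
- feed_slide (a joint): Travel (m) of the feed slide along feeder x: 0 rear, 0.162 most; 0.147 to 0.155 with the black pot seated. Blue block, 42 mm high, with a white pushing face (58 mm high, 22 mm ahead of the knob's axis) at feeder x = -140 mm + travel. A hidden damped spring drives it forward: 4.5 N in the hopper, 3 N at the probe end, so it follows the black pot by itself.
- feed_knob (a point): On the axis of the feed slide's upright black knob, 81 mm above the desk: 18 mm in diameter, 62 to 96 mm above the desk, standing free above the rails; below it a 10 mm stem.
- plunger (a joint): How far (m) the spring plunger's 10 mm ball, in the lane's +y rail at feeder x = 16.5 mm, is pressed back: 0 = out, 6.5 mm into the lane; 0.008 most. Under the slide's spring alone the black pot stops at it, near feeder x = 3 mm. Pushing it past takes 2 to 9 N on the knob over some 15 mm; then the way is free to the probe.
- dark_pot_waiting: Loose larger sample pot with dark body (56 mm in diameter, 60 mm high), origin at the centre of its underside; to be left alone.
- orange_source: Loose orange check source disc, 25 mm in diameter, 7 mm thick, origin at the centre of its underside; to be left alone.
- tweezers: Loose steel tweezers, 131 mm long along their y axis, 10 mm high, origin at the underside; to be left alone.
There are look-alikes about, which are no part of the job. Leave any green or turquoise look-alike of the yellow_pot alone.

How it is judged (in metres and radians):
On the way, in this order (a step that is already met when the one before it is completed fails the run):
1. the yellow pot is nudged back and the black pot slips past it into the mouth of the lane (x of black_pot in the frame of feeder above -0.03 m and x of yellow_pot in the frame of feeder below -0.045 m), for 0.1 s.
2. the black pot is pushed past the plunger and pressed against the probe's face with more than 6 N (x of black_pot in the frame of probe above -0.0275 m and contact force between black_pot and probe above 6 N), for 0.2 s.
At the end, for the whole second after the job is handed in: The black pot stands at rest in the lane against the probe's face (within 2 mm), the yellow pot stands at rest in the hopper, at least 35 mm behind the throat; both upright on the feeder's floor (x of black_pot in the frame of probe between -0.0275 and -0.022 m and y of black_pot in the frame of feeder between -0.004 and 0.004 m and angle between each of black_pot, yellow_pot's own z axis and vertical below 0.1 rad and z of each of black_pot, yellow_pot in the frame of feeder below 0.01 m and linear speed of each of black_pot, yellow_pot below 0.02 m/s and x of yellow_pot in the frame of feeder between -0.15 and -0.035 m and y of yellow_pot in the frame of feeder between -0.004 and 0.075 m); the robot touches nothing.
It fails at once if a pot is lifted more than 20 mm or tipped more than 20 degrees (z of any of black_pot, yellow_pot in the frame of feeder above 0.026 m or angle between any of black_pot, yellow_pot's own z axis and vertical above 0.35 rad).
It fails at once if the yellow pot goes through the throat (x of yellow_pot in the frame of feeder above -0.02 m).
It fails at once if a pot is pressed with more than 15 N by the fingers, or forced into the rails with more than 20 N (contact force between the fingers and black_pot above 15 N or contact force between the fingers and yellow_pot above 15 N or contact force between yellow_pot and feeder above 20 N).
It fails at once if the probe is pressed with more than 15 N (contact force between any of black_pot, the arm and probe above 15 N).
It fails at once if the waiting pot, the source or the tweezers are moved more than 20 mm (distance of any of dark_pot_waiting, orange_source, tweezers from where it was at the start of the episode above 0.02 m).
It also fails if it takes over 64 s, if anything falls off the work surface, if the arm or the gripper's body presses on something with over 40 N, if the wrist force passes 120 N, or if a joint passes its speed limit or range.

## Robot

A 7-joint arm with a two-finger parallel gripper is mounted at the origin on a cart in front of the work surface, level with it; the furniture and walls round the work are solid. World frame = base frame: x ahead of the robot, y to its left, z up, the work surface at z = 0. Lengths are in m, angles in degrees, forces in N, time in s.
With the tool pointing down it reaches from about 0.425 to 0.875 m from the base axis. Payload 4.7 kg.
Tool frame: the origin (TCP) lies at the very end of the fingers, on their centre line; the grasp point (between the pads) lies 19 mm behind it; z points along the fingers, y is the direction in which the jaws open and shut (so a half turn about z gives the same grasp; the last joint's range is limited). The gripper opens to 85 mm and grips with 20 to 120 N. Pads are 22 mm wide; open, the fingers measure 114 mm over their backs; the gripper's body (76 mm by 85 mm) begins 54 mm behind the grasp point. The pads swing forward as they close: fully open they stand 13 mm farther back than shut.
Start: joints at [73.516, 18.392, -4.016, 83.108, 1.295, 78.541, -3.26], TCP at [0.193, -0.621, 0.231] pointing down, gripper open.
Joint ranges: [-163.93, 163.93], [-17.29, 119.83], [-79.2, 71.16], [3.27, 140.29], [-89.18, 269.18], [5.43, 117.66], [-154.24, 154.24]. Speed limits (degrees/s): [147.25, 147.25, 180, 180, 180, 180, 180].

## Interface

Orientations are given as a 3x3 rotation matrix whose columns are the frame's x, y, z axes.
In Python, from cell import * gives the robot as it stands.
- The arm moves only by the tool play_rows, never from a script. Its argument "moves" is a list that holds one entry, the list of rows, each a list of 4 numbers: the shift along the tool's x, y, z in units of 25 mm (1.0 is 25 mm), then the turn about the tool's z in units of 5 degrees (1.0 is 5 degrees). A call has 1 to 8 rows; each row is the pose to reach, as a shift and turn from the pose measured when the call began, along the tool's axes at that moment; what a row does not reach only later rows make up. A row lasts 1/12 s, in which the tool goes at most 41.7 mm and 7.16 degrees, less where a joint would pass 70% of its speed; a pose out of reach is approached as far as the arm can. A call with a gripper value outside its range is refused whole. "claw" is the gripper's target within -1 to 1 (shut at 1, half-way at 0, fully open at -1), set as the call begins (left out, the last holds). The fingers move at their own pace and stop on an object; the grip force is fixed at half the most. Time passes only in rows, so rows that repeat a pose let the fingers close. It gives the time, the measured TCP pose, the force and the opening at its end, in the units of the state.
- observe(): the state, without advancing time (a new reading comes with each control period).
- read_camera(name): name is "side" or "top"; returns a dict with "img" (384x512x3 uint8, red, green, blue), "fx", "fy", "cx", "cy" (pixels), "k1" (the pictures are not rectified: a ray, as slopes to the right and down, at radius r is drawn at 1 + k1 r^2 times it, then the intrinsics apply), "rvec" (rotation vector, rad) and "tvec" (3), from world to camera coordinates, as OpenCV has them. Camera axes: x right, y down, z forward; pixel columns grow to the right and rows downward; lengths in m; the calibration is good to about 2 mm. A picture is of the moment at which its call begins. There is no depth.
- sign_off(): hands the job in, once; it reports no verdict.
The state is a dict: "clock": time; "joint_positions": joint angles; "qd": joint speeds; "joint_torque": joint torques, N m; "eef_pos": TCP position; "tool_rot": TCP orientation; "wrist_force": force on the tool from outside, world axes, zero at the start; "moment": the same for the moment, N m; "grip_width": finger opening in m.
Only numpy, scipy, OpenCV 4.12 (cv2) and the standard library are available. Lean on these libraries where they do the work, as an engineer would, in place of code of your own. Each camera call takes 0.05 s, during which the arm holds its last target. There are 200 camera calls.

## Working session

There is one attempt and no reset: what is moved stays moved. The work goes in short steps, Python scripts to look and compute and a tool call to move; the robot and the scene stay as the last step left them, time stands still between calls to the robot, and variables do not carry over. Pictures are saved under pics/ and viewed, about 8 in all and at most 12, crops included, and the job is handed in when it is done.

Besides the shell and the picture viewer there is one more tool, called after "Call:" by a JSON object that holds its "method" and its "body". play_rows: Moves the arm, as the interface text tells. Its arguments: {"type":"object","properties":{"moves":{"type":"array"},"claw":{"type":"number"}},"required":["moves"]}

```bash
ls; mkdir -p pics
python3 - <<'E'
from cell import *
import cv2
s=observe()
print(s['clock'],s['eef_pos'],s['tool_rot'],s['wrist_force'],s['grip_width'])
for n in('side','top'):
    c=read_camera(n); cv2.imwrite(f'pics/{n}0.png',c['img'][:,:,::-1])
    print(n,{k:v for k,v in c.items() if k!='img'})
E
```

```text
pics
0.0 [ 0.19301102 -0.62013163  0.2302318 ] [[ 9.54785186e-01  2.97295833e-01 -6.60703812e-04]
 [ 2.97296548e-01 -9.54783553e-01  1.76909045e-03]
 [-1.04885914e-04 -1.88552632e-03 -9.99998217e-01]] [-0.15213674  0.21253998 -0.11263844] 0.08527835731933457
side {'fx': 352.75092600980076, 'fy': 352.75092600980076, 'cx': 263.32504200453144, 'cy': 196.35802548111593, 'k1': -0.08789312184666333, 'rvec': array([ 2.22675827, -0.01007434,  0.02334189]), 'tvec': array([-0.53562348,  0.12964307,  0.78404539])}
top {'fx': 390.07862632243194, 'fy': 390.07862632243194, 'cx': 256.2937318988359, 'cy': 188.05403984805028, 'k1': -0.08388093537318712, 'rvec': array([ 2.12370733, -2.18699558,  0.12657313]), 'tvec': array([0.1650964 , 0.52401404, 0.96295083])}
```

View pics/side0.png

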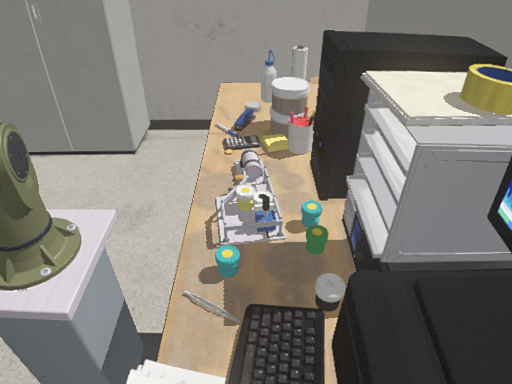

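View pics/top0.png

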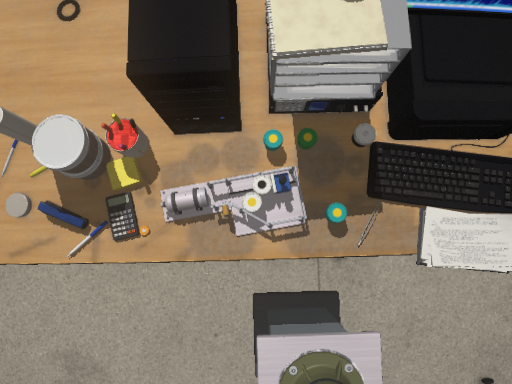

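Top view: the feeder lies at (165–305, 165–235) with the probe to the left. The black pot is at (262,184), the yellow pot at (253,202) and the slide at (283,180). Look-alikes are turquoise at (273,139) and (337,212), and green at (307,138). I'll check this in a close crop.

Run:
```python
import cv2
a=cv2.imread('pics/top0.png')[155:245,155:315]; a=cv2.resize(a,None,fx=5,fy=5,interpolation=cv2.INTER_CUBIC)
b=cv2.imread('pics/side0.png')[145:250,205:295]; b=cv2.resize(b,None,fx=5.5,fy=5.5,interpolation=cv2.INTER_CUBIC)
cv2.imwrite('pics/top0c.png',a);cv2.imwrite('pics/side0c.png',b)
```

```text
(no output)
```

View pics/top0c.png

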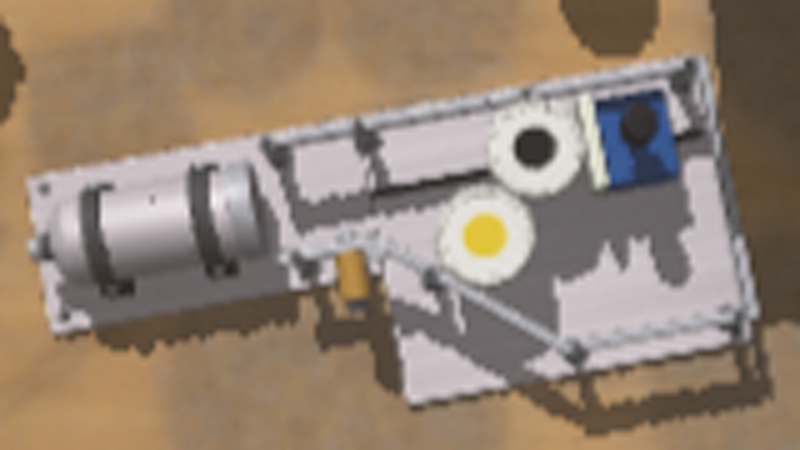

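View pics/side0c.png

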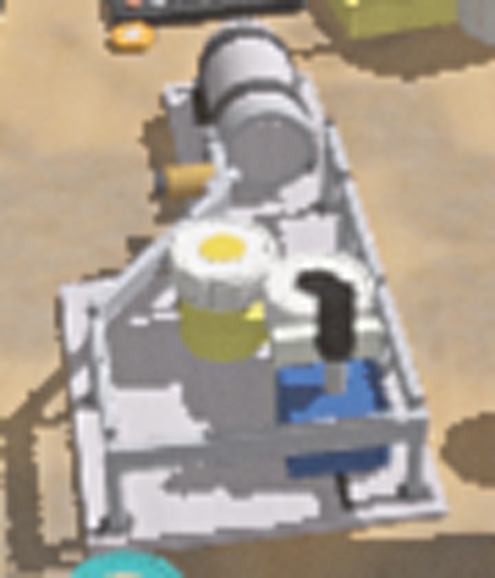

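The crops confirm the layout. The yellow pot's sticker is at top crop (485,235) and the black pot's at (533,146). The knob is at (640,122), the hopper corner at (578,352), the throat corner near (375,237), and the brass plunger at (352,278). Next I'll fit the feeder pose.

```bash
cat > h.py <<'E'
import numpy as np, cv2
from cell import *
from scipy.optimize import least_squares
CAL={'side':(352.75092600980076,263.32504200453144,196.35802548111593,-0.08789312184666333,[2.22675827,-0.01007434,0.02334189],[-0.53562348,0.12964307,0.78404539]),
'top':(390.07862632243194,256.2937318988359,188.05403984805028,-0.08388093537318712,[2.12370733,-2.18699558,0.12657313],[0.1650964,0.52401404,0.96295083])}
def proj(n,P):
    f,cx,cy,k,r,t=CAL[n]
    return cv2.projectPoints(np.array(P,float).reshape(-1,3),np.array(r),np.array(t),np.array([[f,0,cx],[0,f,cy],[0,0,1]]),np.array([k,0,0,0]))[0][:,0]
def unproj(n,uv,z):
    f,cx,cy,k,r,t=CAL[n]
    p=cv2.undistortPoints(np.array(uv,float).reshape(-1,1,2),np.array([[f,0,cx],[0,f,cy],[0,0,1]]),np.array([k,0,0,0]))[:,0]
    R=cv2.Rodrigues(np.array(r))[0]; c=-R.T@np.array(t)
    d=np.c_[p,np.ones(len(p))]@R
    return c+d*((z-c[2])/d[:,2])[:,None]
def f2w(F,P):
    P=np.array(P,float).reshape(-1,3); c,s=np.cos(F[2]),np.sin(F[2])
    return np.c_[F[0]+c*P[:,0]-s*P[:,1],F[1]+s*P[:,0]+c*P[:,1],P[:,2]]
def w2f(F,P):
    P=np.array(P,float).reshape(-1,3); c,s=np.cos(F[2]),np.sin(F[2]); d=P[:,:2]-F[:2]
    return np.c_[c*d[:,0]+s*d[:,1],-s*d[:,0]+c*d[:,1],P[:,2]]
E
python3 - <<'E'
from h import *
tp=lambda x,y:((x+.5)/5-.5+155,(y+.5)/5-.5+155)
sp=lambda x,y:((x+.5)/5.5-.5+205,(y+.5)/5.5-.5+145)
O=[('top',tp(708,58),(-178,-32.5,58)),('top',tp(578,350),(-82,98.5,58)),('top',tp(375,237),(0,29.5,58)),('top',tp(266,145),(52,-29.5,58)),
('top',tp(485,235),(-52,37,54)),('top',tp(533,146),(-88,0,54)),('side',sp(222,248),(-52,37,54)),('side',sp(108,440),(-178,98.5,58)),('side',sp(425,412),(-178,-32.5,58)),('side',sp(97,310),(-82,98.5,58))]
fun=lambda F:np.concatenate([proj(n,f2w(F,np.array(P)/1000))[0]-uv for n,uv,P in O])
s=least_squares(fun,[.6,0,1.5],loss='soft_l1'); F=s.x
print('F',F,np.degrees(F[2])); print(fun(F).reshape(-1,2).round(1))
k=unproj('top',tp(640,122),.096); print('knob top',k,w2f(F,k)); 
# probe face: top crop upper edge of face around x=262 (face ellipse), axis z 36
print('yel',w2f(F,unproj('top',tp(485,235),.054)),'blk',w2f(F,unproj('top',tp(533,146),.054)),'white face', w2f(F,unproj('top',tp(585,97),.058)))
print('probe face top edge',w2f(F,unproj('top',tp(258,185),.061)))
print('world: knob now',f2w(F,[-.1365,0,.081]),'throat',f2w(F,[0,.0265,.05]),'hop',f2w(F,[-.082,.0955,.05]),'yel',f2w(F,[-.052,.037,.05]))
print('look-alikes/others', unproj('top',[[337,212],[273,139],[307,138]],.054), 'dark',unproj('top',[[364,133]],.06),'tweez',unproj('top',[[368,228]],.01))
np.save('F.npy',F)
E
```

```text
F [0.52052526 0.21999631 1.7179843 ] 98.43324942857468
[[-0.3 -0.4]
 [-2.6 -0.4]
 [ 0.4  0.5]
 [-2.2 -0.6]
 [-0.4  0.4]
 [ 1.7  1.1]
 [ 0.2  1.9]
 [ 0.2  1.6]
 [ 0.5  0.9]
 [-0.8 -1.2]]
knob top [[0.54080188 0.08578214 0.096     ]] [[-0.13573668 -0.00037392  0.096     ]]
yel [[-0.05303236  0.03626996  0.054     ]] blk [[-0.0844307  -0.00349267  0.054     ]] white face [[-0.11425747 -0.02270609  0.058     ]]
probe face top edge [[ 0.05360279 -0.00740613  0.061     ]]
world: knob now [[0.54054395 0.08497223 0.081     ]] throat [[0.49431179 0.2161099  0.05      ]] hop [[0.43808374 0.12487719 0.05      ]] yel [[0.49155149 0.16313225 0.05      ]]
look-alikes/others [[ 0.46010779 -0.049168    0.054     ]
 [ 0.65023565  0.10351892  0.054     ]
 [ 0.65034883  0.01698388  0.054     ]] dark [[ 0.65806863 -0.12822494  0.06      ]] tweez [[ 0.41846005 -0.13686765  0.01      ]]
```

```bash
cat >> h.py <<'E'
F=np.load('F.npy') if __import__('os').path.exists('F.npy') else None
def st():
    s=observe(); R=np.array(s['tool_rot']); p=np.array(s['eef_pos'])
    return s,R,p,np.degrees(np.arctan2(R[1,0],R[0,0]))
def go(pw,th,tag=''):
    s,R,p,a=st(); d=R.T@(np.array(pw)-p)/.025
    t=(a-th+180)%360-180
    print(tag,'shift',d.round(2),'turn',round(t/5,2),'| now',p.round(4),'th',round(a,1),'clk',round(s['clock'],2))
def gof(pf,th,tag=''):
    go(f2w(F,np.array(pf)/1000)[0],th+np.degrees(F[2]),tag)
E
python3 - <<'E'
from h import *
go([.42,-.35,.23],17,'w1'); go([.50,-.04,.23],-10,'w2'); gof([-11.6,10.8,130],-130.1,'w3')
E
```

```text
w1 shift [11.88 -7.62  0.02] turn 0.06 | now [ 0.193  -0.6202  0.2303] th 17.3 clk 0.1
w2 shift [ 18.62 -18.51   0.04] turn 5.46 | now [ 0.193  -0.6202  0.2303] th 17.3 clk 0.1
w3 shift [ 22.   -27.79   4.06] turn 9.79 | now [ 0.193  -0.6202  0.2303] th 17.3 clk 0.1
```

Call:
{"method": "play_rows", "body": {"moves": [[[11.9,-7.6,0,0],[11.9,-7.6,0,0],[11.9,-7.6,0,0],[11.9,-7.6,0,0],[11.9,-7.6,0,0],[11.9,-7.6,0,0],[11.9,-7.6,0,0],[11.9,-7.6,0,0]]], "claw": 1}}

```text
clock: 0.77
eef_pos: [0.4085, -0.3637, 0.2304]
tool_rot: [[0.955, 0.297, -0.001], [0.297, -0.955, 0.002], [-0.001, -0.002, -1.0]]
wrist_force: [1.3, -1.2, -0.2]
grip_width: 0.0004
```

Run:
```python
from h import *
go([.50,-.04,.23],-10,'w2')
```

```text
w2 shift [  7.34 -11.27   0.03] turn 5.46 | now [ 0.4085 -0.3637  0.2304] th 17.3 clk 0.77
```

Call:
{"method": "play_rows", "body": {"moves": [[[7.3,-11.3,0,5.5],[7.3,-11.3,0,5.5],[7.3,-11.3,0,5.5],[7.3,-11.3,0,5.5],[7.3,-11.3,0,5.5],[7.3,-11.3,0,5.5],[7.3,-11.3,0,5.5],[7.3,-11.3,0,5.5]]]}}

```text
clock: 1.43
eef_pos: [0.4945, -0.0527, 0.2307]
tool_rot: [[0.984, -0.178, -0.001], [-0.178, -0.984, 0.001], [-0.001, -0.001, -1.0]]
wrist_force: [1.7, 0.6, 0.2]
grip_width: -0.0002
```

Run:
```python
from h import *
gof([-11.6,10.8,130],-130.1,'w3')
```

```text
w3 shift [ -1.17 -10.34   4.04] turn 4.29 | now [ 0.4945 -0.0527  0.2307] th -10.2 clk 1.43
```

Call:
{"method": "play_rows", "body": {"moves": [[[-1.2,-10.3,4.0,4.3],[-1.2,-10.3,4.0,4.3],[-1.2,-10.3,4.0,4.3],[-1.2,-10.3,4.0,4.3],[-1.2,-10.3,4.0,4.3],[-1.2,-10.3,4.0,4.3],[-1.2,-10.3,4.0,4.3],[-1.2,-10.3,4.0,4.3]]]}}

```text
clock: 2.1
eef_pos: [0.5071, 0.214, 0.1282]
tool_rot: [[0.858, -0.513, -0.006], [-0.513, -0.858, 0.006], [-0.008, -0.002, -1.0]]
wrist_force: [-1.4, 0.4, 0.6]
grip_width: 0.0002
```

Run:
```python
from h import *
gof([-11.6,10.8,130],-130.1,'w3')
gof([-11.6,10.8,43],-130.1,'down')
gof([-11.6-36.7,10.8+30.9,43],-130.1,'pushed 48')
c=read_camera('top')['img'][125:245,155:315,::-1]; cv2.imwrite('pics/t1.png',cv2.resize(c,None,fx=4,fy=4,interpolation=cv2.INTER_CUBIC))
c=read_camera('side')['img'][115:250,185:315,::-1]; cv2.imwrite('pics/s1.png',cv2.resize(c,None,fx=4,fy=4,interpolation=cv2.INTER_CUBIC))
```

```text
w3 shift [ 0.3   0.15 -0.08] turn 0.16 | now [0.5071 0.214  0.1282] th -30.9 clk 2.1
down shift [0.33 0.16 3.4 ] turn 0.16 | now [0.5071 0.214  0.1282] th -30.9 clk 2.1
pushed 48 shift [0.3  2.08 3.4 ] turn 0.16 | now [0.5071 0.214  0.1282] th -30.9 clk 2.1
```

View pics/s1.png

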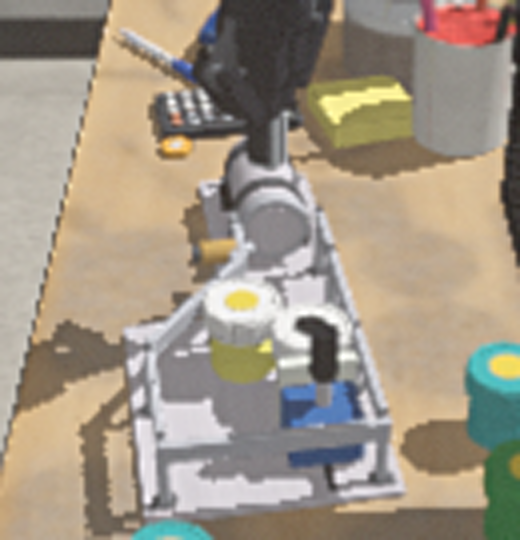

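The side crop shows the shut fingers above the throat (tip near crop 270,165). The pots are unmoved, with yellow at (242,300). I'm lowering the fingers into the open throat space.

Call:
{"method": "play_rows", "body": {"moves": [[[0.33,0.15,0,0.16],[0.33,0.15,0.8,0.16],[0.33,0.15,1.5,0.16],[0.33,0.15,2.2,0.16],[0.33,0.15,2.8,0.16],[0.33,0.15,3.3,0.16],[0.33,0.15,3.4,0.16],[0.33,0.15,3.4,0.16]]]}}

```text
clock: 2.87
eef_pos: [0.514, 0.1988, 0.0444]
tool_rot: [[0.844, -0.537, -0.005], [-0.537, -0.844, 0.0], [-0.004, 0.002, -1.0]]
wrist_force: [-0.1, 0.4, 0.2]
grip_width: -0.0
```

Run:
```python
from h import *
s,R,p,a=st(); print(s['wrist_force'],w2f(F,p)*1000)
gof([-11.6-36.7,10.8+30.9,43],-130.1,'pushed 48')
c=read_camera('top')['img'][155:245,155:315,::-1]; cv2.imwrite('pics/t2.png',cv2.resize(c,None,fx=5,fy=5,interpolation=cv2.INTER_CUBIC))
```

```text
[-0.07135643  0.39794914  0.23975559] [[-19.99752339   9.59056427  44.37027621]]
pushed 48 shift [-0.23  1.7   0.06] turn -0.16 | now [0.514  0.1988 0.0444] th -32.5 clk 2.87
```

View pics/t2.png

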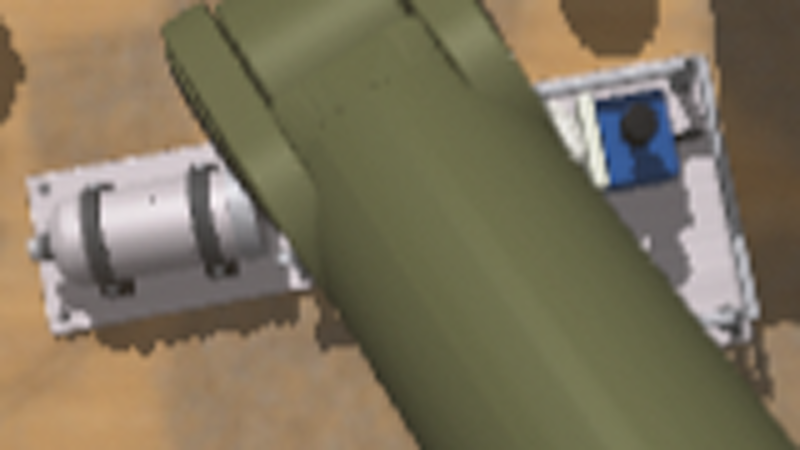

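The top view is blocked by the arm, but the slide at (635,130) is unmoved. The finger is about 2 mm short of the yellow pot, so I start pushing gently, easing sideways toward the rail.

Call:
{"method": "play_rows", "body": {"moves": [[[-0.2,-0.04,0.05,-0.16],[-0.23,0.0,0.05,-0.16],[-0.23,0.07,0.05,-0.16],[-0.23,0.14,0.05,-0.16],[-0.23,0.21,0.05,-0.16],[-0.23,0.28,0.05,-0.16],[-0.23,0.35,0.05,-0.16],[-0.23,0.42,0.05,-0.16]]]}}

```text
clock: 3.58
eef_pos: [0.5043, 0.195, 0.0446]
tool_rot: [[0.852, -0.524, -0.002], [-0.524, -0.852, 0.003], [-0.003, -0.001, -1.0]]
wrist_force: [0.3, 3.5, 1.3]
grip_width: -0.0001
```

Run:
```python
from h import *
s,R,p,a=st(); print((R.T@s['wrist_force']).round(2),w2f(F,p)*1000)
gof([-11.6-36.7,10.8+30.9,43],-130.1,'pushed 48')
c=read_camera('side')['img'][145:250,205:295,::-1]; cv2.imwrite('pics/s2.png',cv2.resize(c,None,fx=5.5,fy=5.5,interpolation=cv2.INTER_CUBIC))
```

```text
[-1.64 -3.16 -1.28] [[-22.3069752   19.67421074  44.55370912]]
pushed 48 shift [-0.01  1.36  0.06] turn 0.02 | now [0.5043 0.195  0.0446] th -31.6 clk 3.58
```

View pics/s2.png

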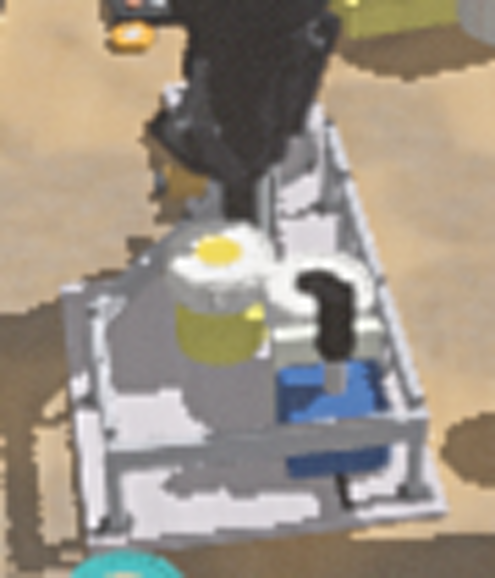

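The finger is in contact (about 3 N) directly behind the yellow pot at crop (218,250). I'm continuing along the rail.

Call:
{"method": "play_rows", "body": {"moves": [[[0,0.25,0.05,0],[0,0.35,0.05,0],[0,0.45,0.05,0],[0,0.55,0.05,0],[0,0.65,0.05,0],[0,0.75,0.05,0],[0,0.85,0.05,0],[0,0.95,0.05,0]]]}}

```text
clock: 4.3
eef_pos: [0.4906, 0.174, 0.0427]
tool_rot: [[0.852, -0.524, -0.004], [-0.524, -0.852, 0.002], [-0.005, 0.001, -1.0]]
wrist_force: [-1.5, 2.8, -0.2]
grip_width: -0.0
```

```bash
cat > a.py <<'E'
from h import *
s,R,p,a=st(); print((R.T@s['wrist_force']).round(2),w2f(F,p)*1000)
gof([-11.6-36.7,10.8+30.9,43],-130.1,'pushed 48')
im=read_camera('side')['img']
h=cv2.cvtColor(im,cv2.COLOR_RGB2HSV)
def cen(lo,hi,box):
    x0,y0,x1,y1=box; m=cv2.inRange(h,lo,hi)[y0:y1,x0:x1]; ys,xs=np.nonzero(m); return (xs.mean()+x0,ys.mean()+y0,len(xs)) if len(xs) else None
print('yellow blob',cen((20,110,90),(33,255,255),(205,170,290,235)),'blue',cen((100,120,60),(125,255,255),(205,150,295,240)))
E
python3 a.py
```

```text
[-2.73 -1.65  0.17] [[-41.12973265  36.39659889  42.72704768]]
pushed 48 shift [ 0.02  0.36 -0.01] turn 0.02 | now [0.4906 0.174  0.0427] th -31.6 clk 4.3
yellow blob (np.float64(239.41666666666666), np.float64(208.13194444444446), 144) blue (np.float64(261.66355140186914), np.float64(205.45794392523365), 107)
```

Call:
{"method": "play_rows", "body": {"moves": [[[-0.1,0.15,0,0],[-0.15,0.25,0,0],[-0.2,0.35,0,0],[-0.2,0.45,0,0],[-0.2,0.5,0,0],[-0.2,0.5,0,0]]]}}

```text
clock: 4.85
eef_pos: [0.4794, 0.1648, 0.0427]
tool_rot: [[0.851, -0.524, -0.005], [-0.524, -0.851, 0.001], [-0.004, 0.002, -1.0]]
wrist_force: [0.1, 0.1, 0.2]
grip_width: 0.0
```

```bash
cat >> a.py <<'E'
c=im[135:250,205:295,::-1]; cv2.imwrite('pics/s_%.2f.png'%s['clock'],cv2.resize(c,None,fx=5,fy=5,interpolation=cv2.INTER_CUBIC))
E
python3 a.py; ls pics
```

```text
[ 0.02 -0.12 -0.19] [[-48.52921294  48.76101553  42.71386143]]
pushed 48 shift [ 0.21 -0.19 -0.01] turn 0.01 | now [0.4794 0.1648 0.0427] th -31.6 clk 4.85
yellow blob (np.float64(236.3985507246377), np.float64(211.1231884057971), 138) blue (np.float64(259.1684210526316), np.float64(194.96842105263158), 95)
s1.png
s2.png
s_4.85.png
side0.png
side0c.png
t1.png
t2.png
top0.png
top0c.png
```

Call:
{"method": "play_rows", "body": {"moves": [[[0,-0.05,-0.5,0],[0,-0.05,-1,0],[0,-0.05,-2,0],[0,-0.05,-3,0],[0,-0.05,-4,0],[0,-0.05,-4,0],[0,-0.05,-4,0]]]}}

```text
clock: 5.48
eef_pos: [0.4819, 0.1664, 0.1443]
tool_rot: [[0.851, -0.524, -0.001], [-0.524, -0.851, 0.001], [-0.002, -0.0, -1.0]]
wrist_force: [-0.3, 0.0, 0.5]
grip_width: -0.0002
```

```bash
python3 a.py; ls pics | grep s_
```

```text
[-0.31  0.14 -0.46] [[-47.39501865  46.10372894 144.26179572]]
pushed 48 shift [ 0.17 -0.08  4.05] turn 0.01 | now [0.4819 0.1664 0.1443] th -31.6 clk 5.48
yellow blob (np.float64(236.51633986928104), np.float64(207.69281045751634), 153) blue (np.float64(259.3666666666667), np.float64(194.63333333333333), 90)
s_4.85.png
s_5.48.png
```

View pics/s_5.48.png

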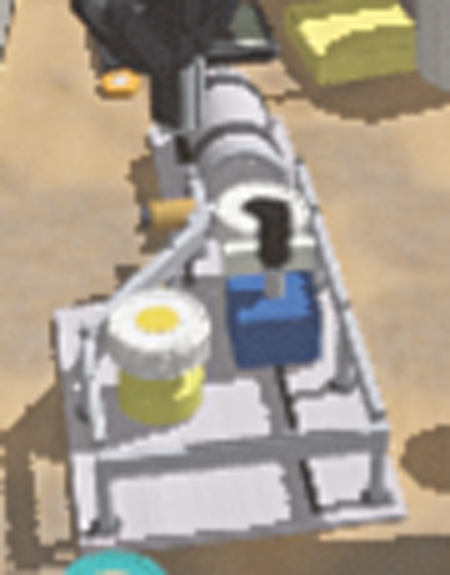

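The black pot is in the lane mouth at the plunger (cap near crop 262,210). The slide followed it, with the knob top at about (268,207). The yellow pot stands upright in the hopper at (157,320). Next is the knob position and the approach from behind it.

Run:
```python
from h import *
sp=lambda x,y:((x+.5)/5-.5+205,(y+.5)/5-.5+135)
print('yel',w2f(F,unproj('side',sp(157,320),.060)).round(4))
print('knob',w2f(F,unproj('side',sp(268,205),.096)).round(4))
for x in(-60,-45,-30,3-25-22): print(x,proj('side',f2w(F,[x/1000,0,.096])))
gof([-95,0,140],-90,'behind hi'); gof([-95,0,72],-90,'behind')
```

```text
yel [[-0.0852  0.0632  0.06  ]]
knob [[-0.0471  0.003   0.096 ]]
-60 [[260.20580482 178.43867116]]
-45 [[259.26859227 175.03285009]]
-30 [[258.35638855 171.71802277]]
-44 [[259.20701132 174.80906961]]
behind hi shift [2.67 0.23 0.1 ] turn -8.01 | now [0.4808 0.1659 0.1428] th -31.6 clk 5.53
behind shift [2.68 0.23 2.82] turn -8.01 | now [0.4808 0.1659 0.1428] th -31.6 clk 5.53
```

Call:
{"method": "play_rows", "body": {"moves": [[[1,0.1,0,-1.4],[2,0.2,0,-2.8],[2.7,0.2,0,-4.2],[2.7,0.2,0,-5.6],[2.7,0.2,0,-7],[2.7,0.2,0,-8],[2.7,0.2,0,-8],[2.7,0.2,0,-8]]]}}

```text
clock: 6.2
eef_pos: [0.5348, 0.1261, 0.1411]
tool_rot: [[0.99, 0.143, -0.007], [0.143, -0.99, 0.0], [-0.007, -0.001, -1.0]]
wrist_force: [-0.6, -0.7, 0.8]
grip_width: -0.0001
```

Run:
```python
from h import *
gof([-88,0,74],-90,'behind')
```

```text
behind shift [ 0.   -0.28  2.69] turn -0.04 | now [0.5348 0.1261 0.1411] th 8.2 clk 6.2
```

Call:
{"method": "play_rows", "body": {"moves": [[[0,-0.1,0.5,0],[0,-0.2,1.2,0],[0,-0.25,1.9,0],[0,-0.25,2.5,0],[0,-0.25,2.7,0],[0,-0.25,2.7,0],[0,-0.25,2.7,0]]]}}

```text
clock: 6.78
eef_pos: [0.5332, 0.1324, 0.0733]
tool_rot: [[0.99, 0.143, -0.007], [0.143, -0.99, 0.0], [-0.007, -0.001, -1.0]]
wrist_force: [0.1, -0.6, 0.3]
grip_width: 0.0002
```

```bash
cat > b.py <<'E'
from h import *
s,R,p,a=st(); print('F tool',(R.T@s['wrist_force']).round(2),'feeder pos',(w2f(F,p)*1000).round(1))
gof([-67.5,0,74],-90,'contact')
im=read_camera('side')['img']; h=cv2.cvtColor(im,cv2.COLOR_RGB2HSV)
m=cv2.inRange(h,(100,120,60),(125,255,255))[150:240,205:295]; ys,xs=np.nonzero(m); print('blue',xs.mean()+205,ys.mean()+150,len(xs))
E
python3 b.py
```

```text
F tool [-0.01  0.61 -0.34] feeder pos [[-88.5   0.3  73.3]]
contact shift [ 0.01 -0.84 -0.03] turn -0.05 | now [0.5332 0.1324 0.0733] th 8.2 clk 6.78
blue 258.31168831168833 195.64935064935065 77
```

Call:
{"method": "play_rows", "body": {"moves": [[[0,-0.3,0,0],[0,-0.5,0,0],[0,-0.65,0,0],[0,-0.75,0,0],[0,-0.85,0,0],[0,-0.92,0,0],[0,-1.0,0,0],[0,-1.05,0,0]]]}}

```text
clock: 7.5
eef_pos: [0.531, 0.156, 0.0747]
tool_rot: [[0.99, 0.141, -0.005], [0.141, -0.99, -0.003], [-0.005, 0.002, -1.0]]
wrist_force: [-0.5, -6.2, 2.2]
grip_width: 0.0003
```

```bash
python3 b.py
```

```text
F tool [-1.34  6.09 -2.23] feeder pos [[-64.9  -1.   74.7]]
contact shift [-0.04  0.11  0.03] turn -0.07 | now [0.531  0.156  0.0747] th 8.1 clk 7.5
blue 258.9 193.15555555555557 90
```

Call:
{"method": "play_rows", "body": {"moves": [[[0,-0.15,0,0],[0,-0.2,0,0],[0,-0.25,0,0],[0,-0.3,0,0],[0,-0.35,0,0],[0,-0.4,0,0],[0,-0.45,0,0],[0,-0.5,0,0]]]}}

```text
clock: 8.22
eef_pos: [0.529, 0.1697, 0.0748]
tool_rot: [[0.99, 0.142, -0.005], [0.142, -0.99, -0.002], [-0.005, 0.001, -1.0]]
wrist_force: [-0.3, -2.3, -0.1]
grip_width: -0.0001
```

```bash
python3 b.py
```

```text
F tool [-0.58  2.2   0.06] feeder pos [[-51.   -1.   74.8]]
contact shift [-0.04  0.66  0.03] turn -0.06 | now [0.529  0.1697 0.0748] th 8.1 clk 8.22
blue 258.1686746987952 189.90361445783134 83
```

Call:
{"method": "play_rows", "body": {"moves": [[[0,-0.06,0,0],[0,-0.1,0,0],[0,-0.14,0,0],[0,-0.17,0,0],[0,-0.2,0,0],[0,-0.2,0,0]]]}}

```text
clock: 8.77
eef_pos: [0.5282, 0.1758, 0.0748]
tool_rot: [[0.99, 0.143, -0.004], [0.143, -0.99, -0.0], [-0.005, -0.0, -1.0]]
wrist_force: [-0.4, -0.3, 1.0]
grip_width: 0.0002
```

```bash
python3 b.py
```

```text
F tool [-0.4   0.29 -1.05] feeder pos [[-44.9  -1.1  74.8]]
contact shift [-0.04  0.91  0.03] turn -0.05 | now [0.5282 0.1758 0.0748] th 8.2 clk 8.77
blue 257.21176470588233 187.9294117647059 85
```

Call:
{"method": "play_rows", "body": {"moves": [[[0,0,0,0],[0,0,0,0],[0,-0.04,0,0],[0,-0.08,0,0],[0,-0.12,0,0],[0,-0.16,0,0],[0,-0.2,0,0],[0,-0.2,0,0]]]}}

```text
clock: 9.48
eef_pos: [0.5278, 0.1789, 0.0748]
tool_rot: [[0.99, 0.142, -0.005], [0.142, -0.99, -0.003], [-0.005, 0.002, -1.0]]
wrist_force: [-0.5, -4.2, 1.1]
grip_width: 0.0
```

```bash
python3 b.py
```

```text
F tool [-1.08  4.06 -1.06] feeder pos [[-41.7  -1.1  74.8]]
contact shift [-0.04  1.03  0.03] turn -0.06 | now [0.5278 0.1789 0.0748] th 8.1 clk 9.48
blue 257.4719101123595 187.8426966292135 89
```

The slide stopped and contact is at 4 N, which fits the pot being against the probe (travel about 26 mm past the plunger stop). I'm pressing to about 7 N on the knob and holding.

Call:
{"method": "play_rows", "body": {"moves": [[[0,-0.08,0,0],[0,-0.1,0,0],[0,-0.12,0,0],[0,-0.13,0,0],[0,-0.13,0,0],[0,-0.13,0,0],[0,-0.13,0,0]]]}}

```text
clock: 10.12
eef_pos: [0.5277, 0.179, 0.0748]
tool_rot: [[0.99, 0.139, -0.005], [0.139, -0.99, -0.007], [-0.006, 0.006, -1.0]]
wrist_force: [-0.0, -8.2, 3.3]
grip_width: -0.0001
```

```bash
python3 b.py
python3 - <<'E'
from cell import *; import cv2
c=read_camera('side')['img'][130:235,205:295,::-1]; cv2.imwrite('pics/s3.png',cv2.resize(c,None,fx=5,fy=5,interpolation=cv2.INTER_CUBIC))
c=read_camera('top')['img'][155:245,155:315,::-1]; cv2.imwrite('pics/t3.png',cv2.resize(c,None,fx=5,fy=5,interpolation=cv2.INTER_CUBIC))
E
```

```text
F tool [-1.2   8.17 -3.25] feeder pos [[-41.6  -1.1  74.8]]
contact shift [-0.04  1.04  0.04] turn -0.08 | now [0.5277 0.179  0.0748] th 8.0 clk 10.12
blue 257.4659090909091 187.75 88
```

View pics/s3.png

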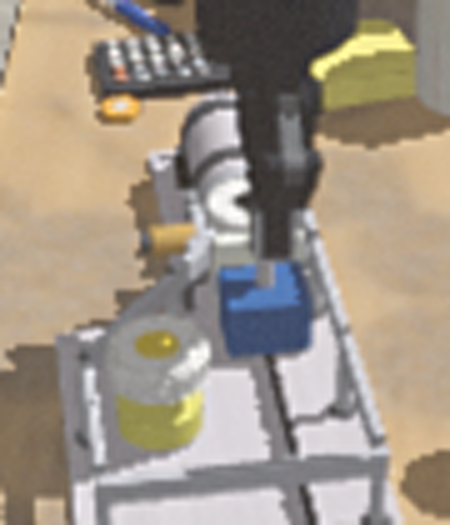

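At 8.2 N the finger hasn't moved since first contact, so this is a hard stop. The pot's cap at (230,200) sits right against the probe, and the press was held for over 0.4 s. Backing off and lifting away.

Call:
{"method": "play_rows", "body": {"moves": [[[0,0.1,0,0],[0,0.3,0,0],[0,0.6,0,0],[0,0.8,0,0],[0,0.8,-1,0],[0,0.8,-2.5,0],[0,0.8,-4,0],[0,0.8,-4,0]]]}}

```text
clock: 10.93
eef_pos: [0.5352, 0.1617, 0.1827]
tool_rot: [[0.99, 0.139, 0.007], [0.14, -0.99, -0.003], [0.007, 0.004, -1.0]]
wrist_force: [0.7, 0.5, 1.2]
grip_width: -0.0001
```

Call:
{"method": "play_rows", "body": {"moves": [[[0,1.5,-1,0],[0,3,-1,0],[0,4.5,-1,0],[0,6,-1,0],[0,7,-1,0],[0,7.5,-1,0],[0,7.5,-1,0],[0,7.5,-1,0]]]}}

```text
clock: 11.6
eef_pos: [0.5611, -0.0226, 0.2082]
tool_rot: [[0.99, 0.14, 0.007], [0.14, -0.99, -0.001], [0.007, 0.002, -1.0]]
wrist_force: [-0.7, 1.2, -0.1]
grip_width: 0.0
```

```bash
python3 b.py
python3 - <<'E'
from cell import *; import cv2
c=read_camera('top')['img'][155:245,155:315,::-1]; cv2.imwrite('pics/t4.png',cv2.resize(c,None,fx=5,fy=5,interpolation=cv2.INTER_CUBIC))
E
```

```text
F tool [-0.5  -1.24  0.14] feeder pos [[-245.9   -4.6  208.2]]
contact shift [-0.27 -7.15  5.35] turn -0.08 | now [ 0.5611 -0.0226  0.2082] th 8.0 clk 11.6
blue 257.45977011494256 187.67816091954023 87
```

View pics/t4.png

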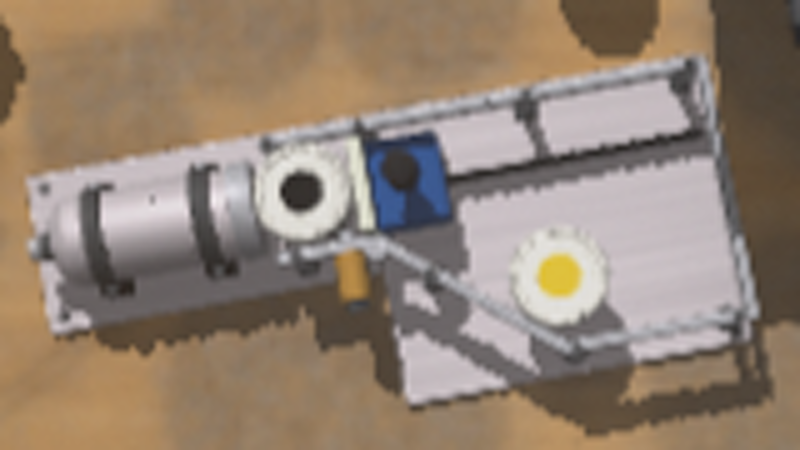

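Run:
```python
from h import *
tp=lambda x,y:((x+.5)/5-.5+155,(y+.5)/5-.5+155)
print('blk',w2f(F,unproj('top',tp(299,191),.060)).round(4),'yel',w2f(F,unproj('top',tp(559,275),.060)).round(4),'knob',w2f(F,unproj('top',tp(402,167),.096)).round(4))
s=observe(); print(np.abs(s['qd']).max(),s['wrist_force'])
```

```text
blk [[ 0.0341 -0.001   0.06  ]] yel [[-0.0855  0.0627  0.06  ]] knob [[-0.0198  0.001   0.096 ]]
0.48218437395463315 [ 0.43983988  0.31156613 -0.31391365]
```

```bash
python3 -c "
from cell import *
print(sign_off())"
```

```text
the job is handed in; nothing more can be done
None
```

The job is handed in: the black pot is in the lane against the probe, and the yellow pot is back in the hopper. `sign_off()` gives no verdict, so I can't confirm it passed.

- **Yellow pot:** I pushed it back along the sloping rail with the shut fingers. The black pot then slipped into the lane mouth by itself. The highest wrist force I read during the push was about 4 N; I read it only between moves, so short peaks would not show.
- **Black pot:** I pushed the slide by its knob past the plunger, reading about 6 N. I then pressed to 8.2 N on the knob for roughly 0.4 s with no movement. With the slide's 3 N spring, that should be about 10–11 N on the probe face. This is an estimate, because the probe force itself can't be measured.
- **Last camera check:** after backing off, the black pot was at feeder x ≈ 34 mm, y ≈ -1 mm, against the probe. The yellow pot was upright at x ≈ -85 mm, y ≈ 63 mm. The slide had not moved since the press, and the arm was clear of everything at 11.6 s.
- **Not fully in agreement:** the knob read about -20 mm, though the black pot's position implies about -13 mm. My feeder fit was off by up to about 2.5 pixels (about 6 mm) at some points, so I put it down to that. By the same measure, the camera can't confirm the 2 mm gap to the probe; that rests on the hard stop under load.

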